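# Open the squeeze-lock canister of brass fittings

### The job

Open the canister of brass fittings on the restorer's bench: squeeze the two red tabs on its white cap together and, keeping them squeezed, turn the cap anticlockwise (seen from above) until its ears are clear of the steel claws, then lift it off. So that it does not scratch the bench, set the cap down, right way up, in the middle of the round black rubber mat, with your grip still on it until it rests there, then let go. Leave the tools and other things lying about where they are.

Things in the scene. Friction and masses are not known exactly. Their poses are not given: they have to be found in the camera images.
- canister: Green round canister, 88 mm across, fixed to the bench, with an aluminium flange 112 mm across whose top is 80 mm above the bench; its mouth is 62 mm wide. Origin: centre of its underside, on the bench; z up. At its +x and -x sides pairs of steel posts (tops 98 mm above the bench) stand either side of the cap's tongues and stop it turning.
- canister_claw (a point): Middle of the top of the +y one of two steel claws on the canister's flange, at its +y and -y sides, 40 to 53 mm from the axis, tops 91.5 mm above the bench. They overhang the cap's ears and hold the cap down; an end stop in each blocks clockwise turning.
- cap: White cap, about 165 g: disc 76 mm across, from z = 10 to 22 mm, on a black plug 59 mm across from z = 0 to 10 that sits loosely in the mouth. Origin: centre of the plug's underside, 70 mm above the bench when closed; z up. It starts closed, axes along the canister's. Two red tabs on top, at its +x and -x. Right way up means tabs up.
- cap_ear (a point): Outer end of the cap's +y ear (a second is at -y), 47 mm from the cap's axis, 13.5 mm above its origin. Ears start under the claws. With the tabs squeezed, about 25 degrees anticlockwise from above frees them (up to 100 degrees does no harm); then the cap lifts straight up, and is clear of everything after 40 mm.
- tab_a (a joint): Tab on the cap's +x side: inward travel in m, 0 out, 0.008 fully pressed towards the axis. Springs: each about 4 N to start, 8.5 N at full travel. A tab's tongue is free of the posts after 4 to 6 mm: squeeze with about 20 to 30 N, held through the turn. On release the tab springs back out.
- tab_b (a joint): The same for the tab on the cap's -x side: 0 out, 0.008 m fully pressed towards the cap's axis.
- tab_a_face (a point): Middle of the outer face of tab a's upright paddle, 46 mm above the cap's origin and 24 mm from the axis when out, 16 mm when pressed (both paddles: 48 mm wide out, 32 mm squeezed). Paddle: 6 mm thick, 22 mm wide along the cap's y, from z = 23 to 60 mm. A tongue 12 mm wide, top at z = 28 mm, runs out from its foot to 50 mm from the axis: fingers stay above it.
- tab_b_face (a point): The same point of tab b, on the cap's -x side (mirrored).
- mat_top (a point): Centre of the top face of the round black rubber mat, 104 mm across and 6 mm thick, fixed flat on the bench. A thin yellow ring 78 mm across is printed round its middle.
- mat: The same rubber mat; origin at the centre of its underside, on the bench.
- hinge: Bystander: flat brass hinge, 60 by 26 mm and 8 mm high, lying on the bench between canister and mat; origin at the centre of its underside.
- chisel: Bystander: chisel with a dark wooden handle, 240 mm long and 31 mm high, lying towards the back of the bench; origin near its middle.
- screwdriver: Bystander: screwdriver with a pale wooden handle, lying towards the back of the bench.
- sanding_block: Bystander: cork sanding block, 110 by 65 by 32 mm, at the left.
- mallet: Bystander: wooden mallet, 60 mm high, at the right.
- glue_bottle: Bystander: white bottle with a blue cap, 60 mm across and 150 mm high, at the left.
- screw_jar: Bystander: amber jar, 60 mm across and 75 mm high, at the right, near the robot.
Things that resemble listed ones, but are neither listed nor needed, are in the scene too. Several things look just like the canister: the one meant starts farthest to the robot's left.

How it is judged:
By the outcome, as a careful person would: the job done as asked, in the order asked, and still so for the second after the job is handed in, with the robot touching nothing.
It also fails if it takes over 45 s, if anything falls off the work surface, if the arm or the gripper's body presses on something with over 40 N, if the wrist force passes 120 N, or if a joint passes its speed limit or range.

### The arm

A 6-joint arm with a two-finger parallel gripper is mounted at the origin on the work surface. World frame = base frame: x ahead of the robot, y to its left, z up, the work surface at z = 0. Lengths are in m, angles in rad, forces in N, time in s.
With the tool pointing down it reaches from about 0.25 to 0.775 m from the base axis. Payload 4 kg.
Tool frame: the origin (TCP) lies at the very end of the fingers, on their centre line; the grasp point (between the pads) lies 19 mm behind it (robot.grip_point_offset is the distance from the TCP to the grasp point, in m); z points along the fingers, x is the direction in which the jaws open and shut, and the axes are right-handed (so a half turn about z gives the same grasp; the last joint's range is limited). The gripper opens to 94 mm and grips with 3 to 60 N. Pads are 16 mm wide; open, the fingers measure 119 mm over their backs; the gripper's body (75 mm by 177 mm) begins 78 mm behind the grasp point.
Start: joints at [-0.103, 0.087, 1.371, -0, 1.684, -0.103], TCP at [0.55, -0, 0.179] pointing down, gripper open.
Joint ranges: [-3.1, 3.1], [-0.76, 2.03], [0.27, 2.55], [-1.08, 4.22], [0.17, 2.65], [-2.57, 2.57]. Speed limits (rad/s): [2.79, 2.79, 3.14, 3.14, 3.14, 3.14].

### API

Orientations are given as [roll, pitch, yaw] about the fixed x, y, z axes, in that order (R = Rz(yaw) Ry(pitch) Rx(roll)).
In Python, from bench import robot gives the robot as it stands.
- The arm moves only by the shell command python3 -m inch 'ROWS'. ROWS is text: rows parted by semicolons, each of 5 numbers parted by spaces: the shift along the tool's x, y, z in cm, then the turn about the tool's z in rad, then the closure, from 0 (fully open) to 1 (shut). In form: tx ty tz spin claw; .... A call has 1 to 20 rows; each row is the pose to reach, as a shift and turn from the pose measured when the call began, along the tool's axes at that moment; what a row does not reach only later rows make up. A row lasts 1/12 s, in which the tool goes at most 41.7 mm and 7.16 degrees, less where a joint would pass 70% of its speed; a pose out of reach is approached as far as the arm can. A call with a gripper value outside its range is refused whole. The fingers move at their own pace and stop on an object; the grip force is fixed at half the most. Time passes only in rows, so rows that repeat a pose let the fingers close. It gives the time, the measured TCP pose, the force and the opening at its end, in the units of the state.
- robot.get_obs(): the state, without advancing time (a new reading comes with each control period).
- robot.snapshot(name): name is "scene" or "side" or "wrist"; returns (picture, depth): 480x640x3 uint8, blue, green, red; 480x640 float32, m along the optical axis (not along the pixel's ray), 0 where there is no reading.
- robot.camera_info(name): a dict with "K" (3x3 intrinsics, pixels), "extrinsics" (4x4, takes a point from world to camera coordinates); the wrist camera has in their place "mount" (4x4, takes a point from camera to tool coordinates, whose origin is the TCP and whose axes are the tool frame's). Camera axes: x right, y down, z forward; pixel columns grow to the right and rows downward; lengths in m; the calibration is good to about 2 mm. A picture is of the moment at which its call begins: read the wrist's pose just before it. camera_info takes no time and is no camera call.
- robot.close_job(): hands the job in, once; it reports no verdict.
The state is a dict: "time": time; "joint_positions": joint angles; "qvel": joint speeds; "joint_torque": joint torques, N m; "tool_pos": TCP position; "ee_rot": TCP orientation; "wrist_force": force on the tool from outside, world axes, zero at the start; "wrist_torque": the same for the moment, N m; "width": finger opening in m.
Only numpy, scipy, OpenCV 4.12 (cv2) and the standard library are available. Lean on these libraries where they do the work, as an engineer would, in place of code of your own. Each camera call takes 0.05 s, during which the arm holds its last target.

## Working session

There is one attempt and no reset: what is moved stays moved. The work goes in short steps, Python scripts to look and compute and a shell command to move; the robot and the scene stay as the last step left them, time stands still between calls to the robot, and variables do not carry over. Pictures are saved under pics/ and viewed, and the job is handed in when it is done.

```bash
mkdir -p pics; ls
python3 - <<'E'
from bench import robot
import cv2
print(robot.get_obs())
for n in("scene","side","wrist"):
    p,d=robot.snapshot(n); cv2.imwrite(f"pics/{n}0.png",p)
    import numpy as np
    np.save(f"pics/{n}0.npy",d)
    print(n,robot.camera_info(n))
E
```

```text
pics
{'time': 0.0, 'joint_positions': array([-1.03107239e-01,  8.79390488e-02,  1.37227253e+00, -4.09313697e-05,
        1.68357352e+00, -1.03096308e-01]), 'qvel': array([ 0.00068676, -0.00025051,  0.00127454, -0.00088154, -0.00036465,
        0.00093097]), 'joint_torque': array([ 1.28542815e-03, -3.40182602e+01, -3.02423716e+01,  7.18220207e-02,
        3.29729996e-02, -1.13141955e-04]), 'tool_pos': array([5.49388960e-01, 3.92057252e-05, 1.77803684e-01]), 'ee_rot': array([-3.14140749e+00,  2.18498819e-03, -1.52908373e-05]), 'wrist_force': array([ 0.57659217, -0.22938952,  0.25541051]), 'wrist_torque': array([-0.02544397,  0.01248388, -0.02276399]), 'width': 0.09346725970839805}
scene {'K': array([[444.74254907,   0.        , 319.89527941],
       [  0.        , 444.74254907, 241.69252797],
       [  0.        ,   0.        ,   1.        ]]), 'extrinsics': array([[-0.87741082,  0.47973017, -0.00303529,  0.41851008],
       [ 0.39242444,  0.71406332, -0.57975567, -0.12158613],
       [-0.2759589 , -0.50987501, -0.81478473,  1.2614968 ],
       [ 0.        ,  0.        ,  0.        ,  
[... 258 characters left out ...]
     [-0.49665707, -0.44345971, -0.74610672,  0.31949601],
       [ 0.55092637,  0.50317655, -0.66580289,  1.23948036],
       [ 0.        ,  0.        ,  0.        ,  1.        ]])}
wrist {'K': array([[343.2579649 ,   0.        , 317.75374475],
       [  0.        , 343.2579649 , 237.55255096],
       [  0.        ,   0.        ,   1.        ]]), 'mount': array([[ 9.99999144e-01,  1.05480901e-03,  7.74164993e-04,
        -4.81250454e-04],
       [-1.20841274e-03,  9.71424660e-01,  2.37345045e-01,
        -6.80755976e-02],
       [-5.01689273e-04, -2.37345777e-01,  9.71425103e-01,
        -2.06039296e-01],
       [ 0.00000000e+00,  0.00000000e+00,  0.00000000e+00,
         1.00000000e+00]])}
```

View pics/scene0.png

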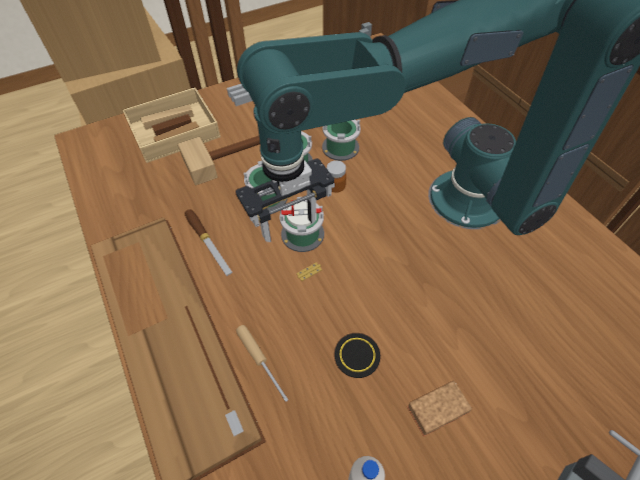

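View pics/side0.png

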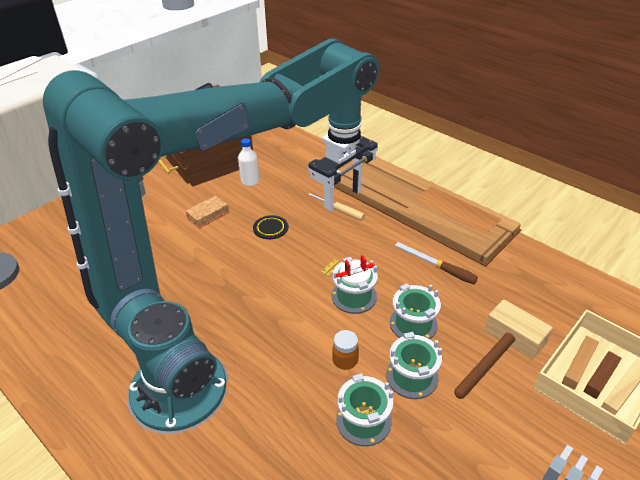

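View pics/wrist0.png

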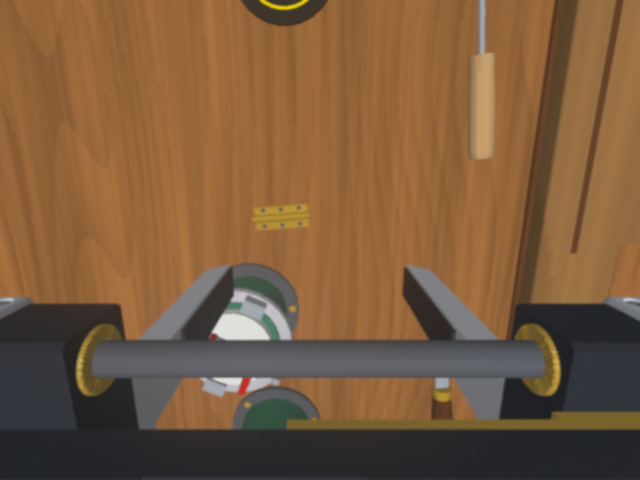

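The scene and side views show four canister-like things; in the side view they are at about (355,280), (416,310), (414,363) and (364,405). Only the first has a white cap with red tabs. I'll measure them all, then enlarge that one.

```bash
cat > h.py <<'E'
import numpy as np, cv2
from bench import robot
from scipy.spatial.transform import Rotation as R
def cam(n,obs=None):
    c=robot.camera_info(n)
    if n!="wrist": T=np.linalg.inv(c["extrinsics"])
    else:
        o=obs or robot.get_obs(); W=np.eye(4); W[:3,:3]=R.from_euler("xyz",o["ee_rot"]).as_matrix(); W[:3,3]=o["tool_pos"]; T=W@c["mount"]
    return c["K"],T
def cloud(n,d,obs=None):
    K,T=cam(n,obs); v,u=np.mgrid[:480,:640]
    P=np.stack([(u-K[0,2])/K[0,0]*d,(v-K[1,2])/K[1,1]*d,d],-1)
    return P@T[:3,:3].T+T[:3,3]
def onz(n,uv,z,obs=None):
    K,T=cam(n,obs); r=T[:3,:3]@np.array([(uv[0]-K[0,2])/K[0,0],(uv[1]-K[1,2])/K[1,1],1]); return T[:3,3]+r*(z-T[2,3])/r[2]
def proj(n,P,obs=None):
    K,T=cam(n,obs); q=np.linalg.inv(T)@np.r_[P,1]; q=K@q[:3]; return q[:2]/q[2]
E
python3 - <<'E'
from h import *
p=cv2.imread("pics/side0.png")
cv2.imwrite("pics/side_c.png",cv2.resize(p[230:330,290:420],None,fx=6,fy=6,interpolation=2)[:600,:800])
cv2.imwrite("pics/side_m.png",cv2.resize(p[205:250,240:300],None,fx=10,fy=10,interpolation=2))
P=cloud("side",np.load("pics/side0.npy"))
for uv in [(355,272),(416,310),(414,363),(364,405)]: print(uv,onz("side",uv,.08)[:2])
q=P[220:340,300:400].reshape(-1,3); c=p[220:340,300:400].reshape(-1,3).astype(int)
red=(c[:,2]>150)&(c[:,1]<60)&(q[:,2]>.05)
print(red.sum()); 
for a in q[red][::3]: print(a.round(3))
# mat
q=P[205:250,240:300].reshape(-1,3); c=p[205:250,240:300].reshape(-1,3).astype(int)
y=(c[:,2]>130)&(c[:,1]>120)&(c[:,0]<80); print("mat",q[y].min(0),q[y].max(0),q[y].mean(0))
E
```

```text
(355, 272) [ 0.47652201 -0.10629449]
(416, 310) [ 0.47433455 -0.29139044]
(414, 363) [ 0.34894563 -0.3744294 ]
(364, 405) [ 0.19969901 -0.35942339]
157
[ 0.49  -0.112  0.132]
[ 0.489 -0.119  0.133]
[ 0.488 -0.12   0.131]
[ 0.485 -0.123  0.132]
[ 0.486 -0.119  0.125]
[ 0.487 -0.127  0.13 ]
[ 0.488 -0.118  0.12 ]
[ 0.48  -0.132  0.135]
[ 0.487 -0.115  0.115]
[ 0.481 -0.129  0.129]
[ 0.447 -0.1    0.131]
[ 0.488 -0.118  0.114]
[ 0.484 -0.13   0.124]
[ 0.449 -0.105  0.13 ]
[ 0.483 -0.124  0.117]
[ 0.516 -0.128  0.097]
[ 0.487 -0.116  0.106]
[ 0.48 -0.13  0.12]
[ 0.508 -0.127  0.098]
[ 0.514 -0.133  0.098]
[ 0.443 -0.113  0.133]
[ 0.484 -0.124  0.111]
[ 0.498 -0.123  0.1  ]
[ 0.499 -0.131  0.104]
[ 0.507 -0.134  0.1  ]
[ 0.444 -0.113  0.128]
[ 0.482 -0.126  0.11 ]
[ 0.496 -0.124  0.098]
[ 0.498 -0.132  0.101]
[ 0.505 -0.136  0.099]
[ 0.484 -0.125  0.104]
[ 0.494 -0.126  0.098]
[ 0.5   -0.131  0.096]
[ 0.446 -0.111  0.119]
[ 0.481 -0.13   0.106]
[ 0.446 -0.112  0.117]
[ 0.451 -0.095  0.098]
[ 0.445 -0.103  0.105]
[ 0.442 -0.096  0.099]
[ 0.445 -0.103  0.101]
[ 0.433 -0.097  0.103]
[ 0.44  -0.101  0.1  ]
[ 0.446 -0.106  0.099]
[ 0.426 -0.087  0.098]
[ 0.43  -0.094  0.099]
[ 0.435 -0.099  0.099]
[ 0.438 -0.106  0.102]
[ 0.447 -0.111  0.098]
[ 0.425 -0.095  0.1  ]
[ 0.431 -0.099  0.098]
[ 0.442 -0.113  0.1  ]
[ 0.423 -0.097  0.1  ]
[ 0.426 -0.104  0.102]
mat [-0.30995715 -0.71891214 -0.00483348] [0.61739502 0.38611147 1.06184139] [0.52688973 0.24512232 0.0097605 ]
```

View pics/side_c.png

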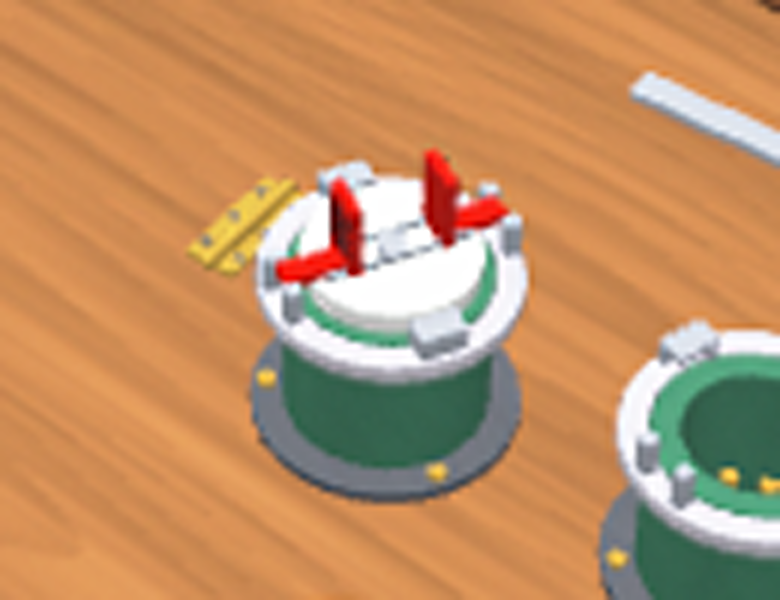

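View pics/side_m.png

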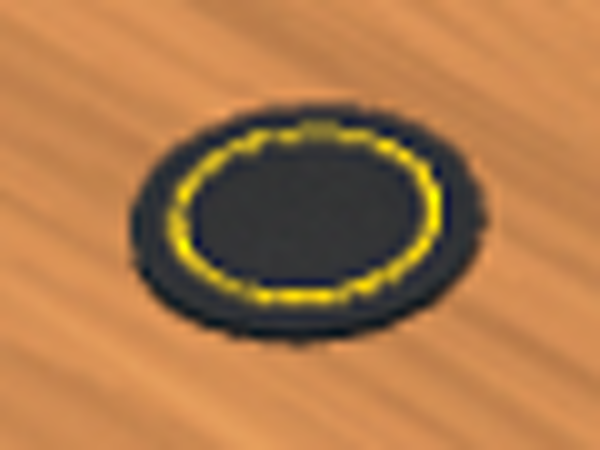

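The crop confirms it: the capped canister, side px (355,280), lies at y≈-0.11. The look-alikes have open mouths and lie at y≈-0.29 to -0.37, so the capped one is the farthest left. Next I'll fit the tongue line and the mat ring.

Run:
```python
from h import *
for n,(a,b,c_,d_) in {"side":(205,250,240,300),"scene":(325,385,325,390)}.items():
    p=cv2.imread(f"pics/{n}0.png")[a:b,c_:d_].astype(int)
    v,u=np.where((p[...,2]>120)&(p[...,1]>100)&(p[...,0]<90)&(p[...,1]>0.75*p[...,2]))
    Q=np.array([onz(n,(x+c_,y+a),.006)[:2] for x,y in zip(u,v)])
    A=np.c_[2*Q,np.ones(len(Q))]; s=np.linalg.lstsq(A,(Q**2).sum(1),rcond=None)[0]
    print(n,len(Q),"mat",s[:2],"r",np.sqrt(s[2]+s[0]**2+s[1]**2))
# tongue ends from side at z=.098
a=onz("side",(290+503/6,230+211/6),.098);b=onz("side",(290+280/6,230+271/6),.098)
print(a,b,(a+b)/2,np.linalg.norm(a-b),np.degrees(np.arctan2(*(a-b)[1::-1])))
# claws tops in crop
a=onz("side",(290+345/6,230+178/6),.0915);b=onz("side",(290+441/6,230+331/6),.0915)
print(a,b,(a+b)/2,np.linalg.norm(a-b),np.degrees(np.arctan2(*(a-b)[1::-1])))
P=cloud("side",np.load("pics/side0.npy")); p=cv2.imread("pics/side0.png").astype(int)
m=(p[...,2]>130)&(p[...,1]<70)&(p[...,0]<70); m[:220]=0;m[340:]=0;m[:,:300]=0;m[:,400:]=0
q=P[m]; t=q[(q[:,2]>.094)&(q[:,2]<.105)][:,:2]
# ignore the paddle: use line fit
vx,vy,x0,y0=cv2.fitLine(t.astype(np.float32),cv2.DIST_HUBER,0,.001,.001).ravel(); print(len(t),np.degrees(np.arctan2(vy,vx)),x0,y0)
s=t@[vx,vy]; print((s.min()+s.max())/2*np.array([vx,vy])+ (np.array([x0,y0])@[-vy,vx])*np.array([-vy,vx]),np.ptp(s))
```

```text
side 97 mat [0.51763511 0.24777028] r 0.03779102350796608
scene 193 mat [0.51530935 0.24223379] r 0.03760067372947116
[ 0.51150678 -0.13682703  0.098     ] [ 0.42412652 -0.09140541  0.098     ] [ 0.46781665 -0.11411622  0.098     ] 0.09848062582989843 -27.46610963662901
[ 0.48865441 -0.07128349  0.0915    ] [ 0.44638418 -0.15726339  0.0915    ] [ 0.46751929 -0.11427344  0.0915    ] 0.09580873883182622 63.819920649442146
91 -24.289408 0.46359283 -0.11266077
[ 0.46698494 -0.1141916 ] 0.10005930605671787
```

The tongues' middle is (0.467,-0.114) and agrees with the claws' middle; the axis is about -26°. The side and scene cameras differ by 5 mm on the mat, so I'll refine that with the wrist camera. Moving above the cap.

```bash
python3 -m inch '-1 1.4 -2 0.06 0; -2 2.8 -3 0.12 0; -3 4.2 -3 0.18 0; -4 5.6 -3 0.23 0; -5 7 -3 0.29 0; -6 8.4 -3 0.34 0; -7 9.8 -3 0.4 0; -8.2 11.4 -3 0.46 0; -8.2 11.4 -3 0.46 0; -8.2 11.4 -3 0.46 0; -8.2 11.4 -3 0.46 0'
python3 - <<'E'
from h import *
o=robot.get_obs(); p,d=robot.snapshot("wrist"); cv2.imwrite("pics/w1.png",p); np.save("pics/w1.npy",d)
import pickle; pickle.dump(o,open("pics/w1.pkl","wb")); print(o["tool_pos"],o["ee_rot"])
cv2.imwrite("pics/w1c.png",cv2.resize(p[180:330,220:420],None,fx=4,fy=4,interpolation=2))
E
```

```text
time: 1.07
tool_pos: [0.4678, -0.1135, 0.208]
ee_rot: [-3.142, 0.002, -0.459]
wrist_force: [0.5, 0.7, 0.5]
width: 0.0939
[ 0.46780344 -0.11353519  0.20801372] [-3.14158159e+00  1.81511132e-03 -4.59097705e-01]
```

View pics/w1.png

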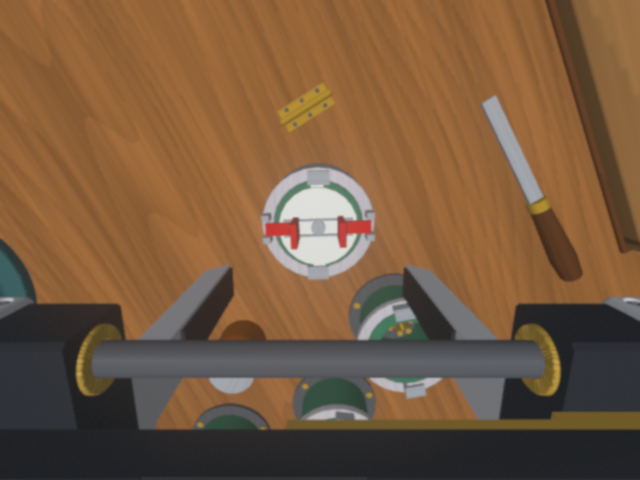

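View pics/w1c.png

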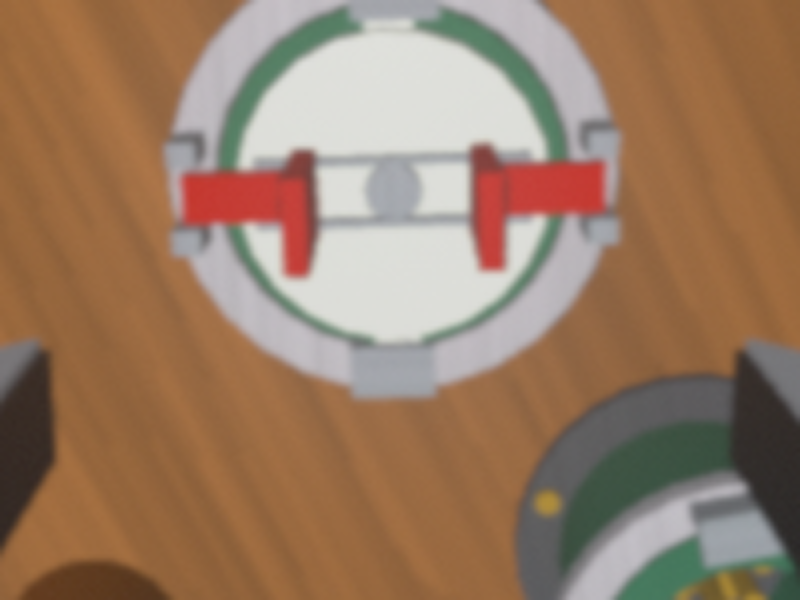

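The wrist view shows the cap between the open fingers: tongue ends at full-image px (265.7,229.5) and (371,226.5), claws at (318,178) and (318,272). The axis is nearly square to the jaws.

Run:
```python
from h import *; import pickle
o=pickle.load(open("pics/w1.pkl","rb")); p=cv2.imread("pics/w1.png")
f=lambda x,y,z: onz("wrist",(220+x/4-.4,180+y/4-.4),z,o)
M=R.from_euler("xyz",o["ee_rot"]).as_matrix()
def rep(n,a,b):
    c=(a+b)/2; dd=(b-a); print(n,"c",c.round(4),"len",np.linalg.norm(dd).round(4),"ang",np.degrees(np.arctan2(dd[1],dd[0])).round(2),"tool off mm",(M.T@(c-o["tool_pos"])*1e3).round(1))
rep("tongue",f(183,198,.098),f(605,186,.098))
rep("paddle outer top corners",f(285,275,.130),f(505,268,.130))
rep("paddle inner top",f(308,275,.130),f(480,268,.130))
rep("paddle mid",f(297,216,.130),f(492,208,.130))
rep("claws",f(394,370,.0915),f(394,0,.0915))
# depth-based
P=cloud("wrist",np.load("pics/w1.npy"),o); c=p.astype(int)
m=(c[...,2]>110)&(c[...,1]<75)&(c[...,0]<75)
for lo,hi in((.125,.14),(.094,.103)):
    q=P[m&(P[...,2]>lo)&(P[...,2]<hi)]; t=(q-o["tool_pos"])@M*1e3
    t=t[abs(t[:,0])<70]
    print(lo,len(t),t.min(0).round(1),t.max(0).round(1),[t[t[:,0]<0].mean(0).round(1),t[t[:,0]>0].mean(0).round(1)])
```

```text
tongue c [ 0.468  -0.1132  0.098 ] len 0.0993 ang -24.55 tool off mm [  0.2  -0.4 110. ]
paddle outer top corners c [ 0.4636 -0.1228  0.13  ] len 0.0472 ang -24.32 tool off mm [ 0.5 10.2 78. ]
paddle inner top c [ 0.4634 -0.1227  0.13  ] len 0.0369 ang -23.8 tool off mm [ 0.3 10.2 78. ]
paddle mid c [ 0.4693 -0.111   0.13  ] len 0.0414 ang -23.81 tool off mm [ 0.4 -2.9 78. ]
claws c [ 0.4676 -0.1143  0.0915] len 0.0907 ang 63.78 tool off mm [  0.3   0.7 116.5]
0.125 287 [-24.4 -11.7  76. ] [23.2  9.8 82.4] [array([-20.7,  -2. ,  78. ]), array([20.5, -3.3, 77.9])]
0.094 514 [-48.1  -7.1 107.6] [ 48.5   7.1 112.2] [array([-38.1,   1. , 110.1]), array([ 37.6,  -1.5, 109.9])]
```

Everything agrees: the centre is within about 0.5 mm of the tool axis and needs a 2° yaw correction. I'll lower the TCP to z≈0.104, above the tongues at 0.098 with the paddle tops at 0.130, then squeeze.

```bash
python3 -m inch '0 0 2 -0.02 0; 0 -0.03 4 -0.035 0; 0 -0.03 6 -0.035 0; 0 -0.03 8 -0.035 0; 0 -0.03 9.5 -0.035 0; 0 -0.03 10.4 -0.035 0; 0 -0.03 10.4 -0.035 0; 0 -0.03 10.4 -0.035 0; 0 -0.03 10.4 -0.035 0' && python3 -m inch '0 0 0 0 0.3; 0 0 0 0 0.5; 0 0 0 0 0.6; 0 0 0 0 1; 0 0 0 0 1; 0 0 0 0 1; 0 0 0 0 1; 0 0 0 0 1; 0 0 0 0 1; 0 0 0 0 1; 0 0 0 0 1'
python3 - <<'E'
from h import *
for n in("scene","side"):
    p,d=robot.snapshot(n); cv2.imwrite(f"pics/{n}2.png",p)
    c=p[150:260,230:370] if n=="scene" else p[210:320,290:430]
    cv2.imwrite(f"pics/{n}2c.png",cv2.resize(c,None,fx=5,fy=5,interpolation=2))
o=robot.get_obs();print(o["tool_pos"],o["ee_rot"],o["width"],o["wrist_force"],o["wrist_torque"])
E
```

```text
time: 1.87
tool_pos: [0.4689, -0.113, 0.1052]
ee_rot: [-3.141, -0.0, -0.423]
wrist_force: [-0.1, -0.9, 0.1]
width: 0.0941
time: 2.78
tool_pos: [0.4689, -0.113, 0.1052]
ee_rot: [-3.141, -0.0, -0.423]
wrist_force: [0.1, 0.0, -0.8]
width: 0.0243
[ 0.46885648 -0.11298908  0.10521246] [-3.14141517e+00 -1.59724029e-04 -4.22879367e-01] 0.016057746686258752 [-0.37858007 -0.33853042 -0.62642389] [ 0.02722671  0.05839257 -0.02493759]
```

View pics/side2c.png

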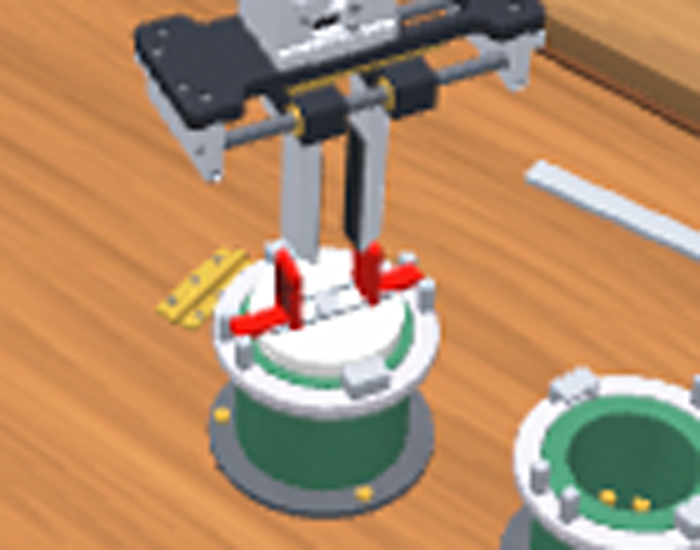

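Fingers missed the tabs: the width is 16 mm, and in the side view the finger ends sit beside the paddles, above and behind them. I'll check why before moving again.

Run:
```python
from h import *
o=robot.get_obs(); M=R.from_euler("xyz",o["ee_rot"]).as_matrix()
P,d=robot.snapshot("side"); C=cloud("side",d)
print("proj tcp",proj("side",o["tool_pos"]),proj("scene",o["tool_pos"]), o["width"])
for z in(-.02,-.04): print(proj("side",o["tool_pos"]+M@[0,0,z]))
# finger pts: crop px (310,240),(375,235)
for (x,y) in [(305,200),(305,240),(375,200),(370,235),(288,265),(372,255)]:
    u,v=int(290+x/5),int(210+y/5); w=C[v,u]; print((u,v),w.round(4),"tool",((w-o["tool_pos"])@M*1e3).round(1),P[v,u])
p,_=robot.snapshot("wrist"); cv2.imwrite("pics/w2.png",p)
```

```text
proj tcp [355.43322667 267.56736192] [300.80299598 209.7570629 ] 0.016057746686258752
[355.70118928 261.62263063]
[355.97446211 255.56009255]
(351, 250) [ 0.449  -0.1131  0.1768] tool [-18.1   8.2 -71.6] [173 165 160]
(351, 258) [ 0.4496 -0.1134  0.1509] tool [-17.3   8.2 -45.7] [173 165 161]
(365, 250) [ 0.4839 -0.1276  0.1618] tool [ 19.7   7.1 -56.6] [171 163 165]
(364, 257) [ 0.4821 -0.1272  0.14  ] tool [ 17.9   7.5 -34.8] [145 145 199]
(347, 263) [ 0.4452 -0.1053  0.1325] tool [-24.7   2.7 -27.3] [ 15  26 233]
(364, 261) [ 0.4797 -0.1297  0.1302] tool [ 16.7  10.8 -25. ] [ 17  22 173]
```

View pics/w2.png

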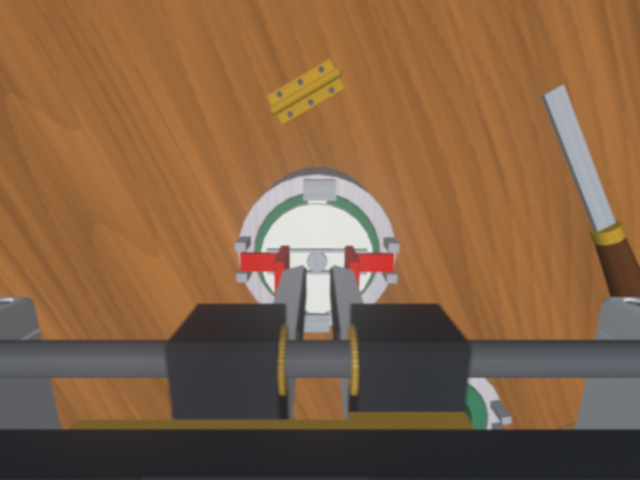

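View pics/scene2c.png

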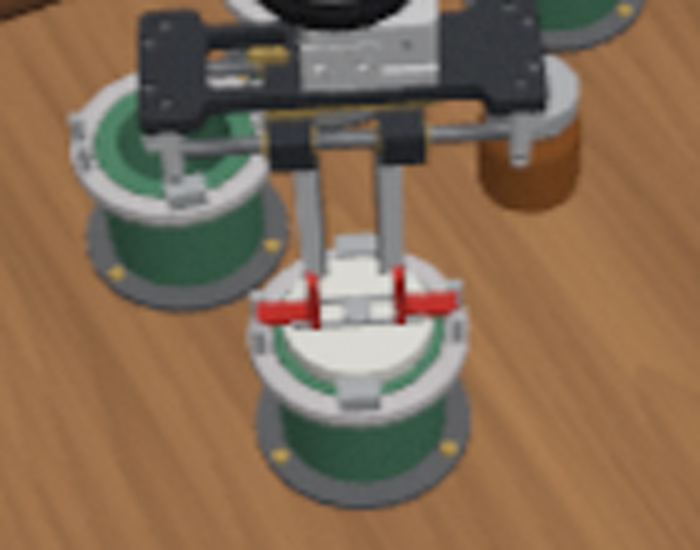

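Run:
```python
from h import *; import pickle
o=pickle.load(open("pics/w1.pkl","rb")); M=R.from_euler("xyz",o["ee_rot"]).as_matrix()
C=(cloud("wrist",np.load("pics/w1.npy"),o)-o["tool_pos"])@M*1e3
print("open w1")
for uv in [(230,270),(225,275),(215,280),(231,290),(406,270),(412,275),(422,280)]: print(uv,C[uv[1],uv[0]].round(1))
p,d=robot.snapshot("wrist"); o=robot.get_obs(); C=(cloud("wrist",d,o)-o["tool_pos"])@R.from_euler("xyz",o["ee_rot"]).as_matrix()*1e3
print("now",o["width"],robot.grip_point_offset,o["wrist_force"],o["joint_torque"].round(2))
for uv in [(289,272),(287,285),(297,275),(341,270),(345,280),(335,275)]: print(uv,C[uv[1],uv[0]].round(1),p[uv[1],uv[0]])
cv2.imwrite("pics/w3c.png",cv2.resize(p[220:340,240:400],None,fx=5,fy=5,interpolation=2))
s,d=robot.snapshot("side"); cv2.imwrite("pics/s3c.png",cv2.resize(s[235:285,330:390],None,fx=12,fy=12,interpolation=2))
```

```text
open w1
(230, 270) [-47.   -7.5 -32. ]
(225, 275) [-47.4  -7.8 -40.6]
(215, 280) [-49.6  -8.8 -50.2]
(231, 290) [-47.1   3.8 -32.1]
(406, 270) [ 47.1  -7.5 -31.7]
(412, 275) [ 48.4  -7.3 -38.9]
(422, 280) [ 50.1  -8.9 -50.2]
now 0.004097920536242126 0.0188 [ 0.45329136 -0.33024659 -0.00771599] [-0.000e+00 -2.793e+01 -2.954e+01  8.000e-02  1.000e-02  0.000e+00]
(289, 272) [-14.8  -9.  -39.3] [133 130 130]
(287, 285) [-14.3  -8.9 -57. ] [132 129 129]
(297, 275) [-10.4  -9.3 -44.5] [135 132 130]
(341, 270) [ 12.   -9.3 -37. ] [135 134 132]
(345, 280) [ 13.   -8.9 -50.3] [132 130 129]
(335, 275) [  8.5  -9.  -43.7] [134 132 130]
```

View pics/w3c.png

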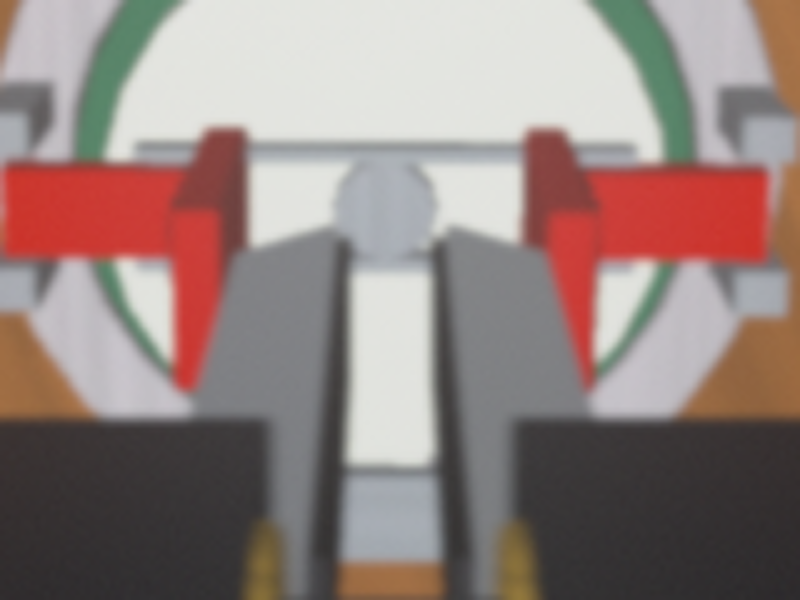

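View pics/s3c.png

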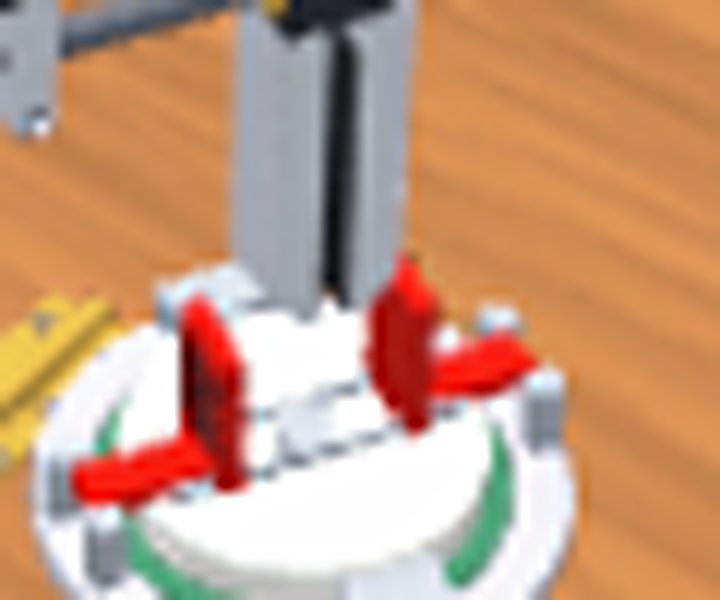

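The fingers closed just above the paddles. Both the wrist depth and the side view put the real finger ends about 30 mm short of the reported TCP, which contradicts the description. I'll measure the exact offset and where the gripper body starts.

Run:
```python
from h import *; import pickle
o=pickle.load(open("pics/w1.pkl","rb")); M=R.from_euler("xyz",o["ee_rot"]).as_matrix()
C=(cloud("wrist",np.load("pics/w1.npy"),o)-o["tool_pos"])@M*1e3
for nm,sl in(("L",np.s_[262:304,150:240]),("R",np.s_[262:304,400:480])):
    q=C[sl].reshape(-1,3); q=q[q[:,2]<20]; print(nm,np.percentile(q,[0,1,50,99,100],axis=0).round(1).tolist())
for n in("side","scene"):
    s,d=robot.snapshot(n);o=robot.get_obs();M=R.from_euler("xyz",o["ee_rot"]).as_matrix()
    q=(cloud(n,d)-o["tool_pos"])@M*1e3; c=s.astype(int)
    k=(np.abs(q[...,0])<18)&(np.abs(q[...,1])<11)&(q[...,2]<-24.5)&(q[...,2]>-60)&(c.max(-1)-c.min(-1)<25)
    z=q[k]; print(n,len(z),np.percentile(z,[0,2,50,98,100],axis=0).round(1).tolist())
    k=(np.abs(q[...,0])<90)&(np.abs(q[...,1])<45)&(q[...,2]<-60)&(q[...,2]>-200)
    z=q[k]; f=z[np.abs(z[:,1])>12]; print(" body lowest",np.percentile(f[:,2],[90,98,100]).round(1)); f=z[np.abs(z[:,0])>22];print(np.percentile(f[:,2],[90,98,100]).round(1))
```

```text
L [[-59.4, -67.9, -206.0], [-58.9, -9.5, -77.1], [-49.2, -8.6, -53.2], [-46.8, 7.4, -27.2], [-0.2, 8.9, -26.0]]
R [[-0.2, -67.9, -206.0], [46.2, -9.7, -77.6], [48.7, -8.7, -53.4], [58.4, 7.0, -27.6], [58.9, 8.9, -25.8]]
side 101 [[-14.0, -9.5, -59.9], [-13.7, -8.1, -59.7], [-4.8, 7.1, -47.7], [11.5, 10.2, -31.5], [13.5, 10.7, -30.0]]
 body lowest [-138.6 -130.   -86. ]
[-139.1 -129.  -122.6]
scene 80 [[-9.3, -9.2, -59.5], [-9.2, -8.6, -59.1], [1.1, -6.5, -44.8], [12.6, -3.6, -28.6], [12.8, -3.3, -27.8]]
 body lowest [-139.5 -132.1 -126.8]
[-140.4 -134.7 -126.8]
```

The real finger ends lie about 28 mm behind the reported TCP. The body start at -125 mm fits the same offset (-28-19-78). I'll raise, reopen, then lower to a reported z≈0.077, which puts the real tips at about 0.105.

```bash
python3 -m inch '0 0 -0.5 0 0.9; 0 0 -0.8 0 0; 0 0 -0.8 0 0; 0 0 -0.8 0 0; 0 0 -0.8 0 0; 0 0 -0.8 0 0; 0 0 -0.8 0 0; 0 0 -0.8 0 0; 0 0 -0.8 0 0; 0 0 -0.8 0 0; 0 0 -0.8 0 0'
python3 - <<'E'
from h import *
o=robot.get_obs(); p,d=robot.snapshot("wrist"); cv2.imwrite("pics/w4.png",p); M=R.from_euler("xyz",o["ee_rot"]).as_matrix()
c=p.astype(int); q=(cloud("wrist",d,o)-o["tool_pos"])@M*1e3
m=(c[...,2]>110)&(c[...,1]<75)&(c[...,0]<75)&(abs(q[...,0])<70)
h=o["tool_pos"][2]*1e3-q[...,2]
print(o["width"],o["tool_pos"])
for lo,hi in((125,140),(94,103)):
    t=q[m&(h>lo)&(h<hi)]; print(len(t),t.min(0).round(1),t.max(0).round(1))
    if lo==94: a=t[t[:,0]<-30].mean(0);b=t[t[:,0]>30].mean(0);print(np.degrees(np.arctan2(b[1]-a[1],b[0]-a[0])))
E
```

```text
time: 4.1
tool_pos: [0.4689, -0.113, 0.1132]
ee_rot: [-3.141, -0.0, -0.423]
wrist_force: [0.3, 0.2, -0.4]
width: 0.0708
0.07075306946941916 [ 0.46885999 -0.11300326  0.11322505]
674 [-35.7 -10.4 -26.3] [ 22.8  10.7 -11.8]
1019 [-50.  -10.2  10.3] [48.4  6.8 18. ]
0.1760088610217897
```

View pics/w4.png

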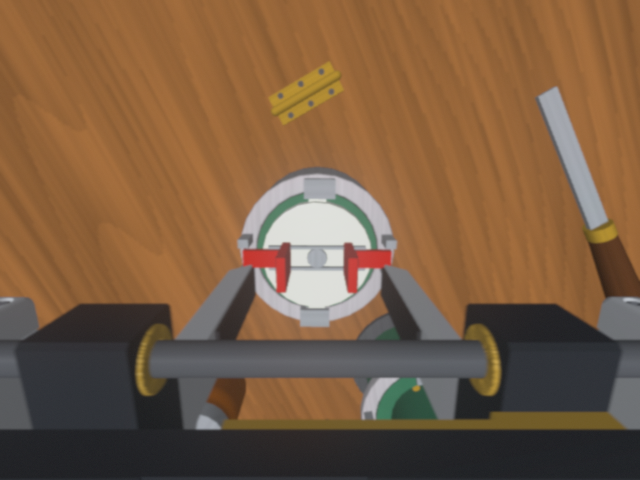

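The view shows the paddles (about (283,265) and (351,265)) centred between the opening fingers, with the axis within 0.2°. Descending 36 mm.

```bash
python3 -m inch '-0.03 0 0 0 0; -0.05 0 0 0 0; -0.05 0 1 0 0; -0.05 0 2 0 0; -0.05 0 2.8 0 0; -0.05 0 3.3 0 0; -0.05 0 3.6 0 0; -0.05 0 3.6 0 0; -0.05 0 3.6 0 0'
python3 - <<'E'
from h import *
p,d=robot.snapshot("side"); cv2.imwrite("pics/s5c.png",cv2.resize(p[235:300,320:400],None,fx=9,fy=9,interpolation=2))
print(robot.get_obs()["wrist_force"])
E
```

```text
time: 4.9
tool_pos: [0.4683, -0.1127, 0.077]
ee_rot: [-3.141, 0.0, -0.423]
wrist_force: [1.0, -0.2, -0.3]
width: 0.0941
[-0.10289435 -0.09396805  0.1330379 ]
```

View pics/s5c.png

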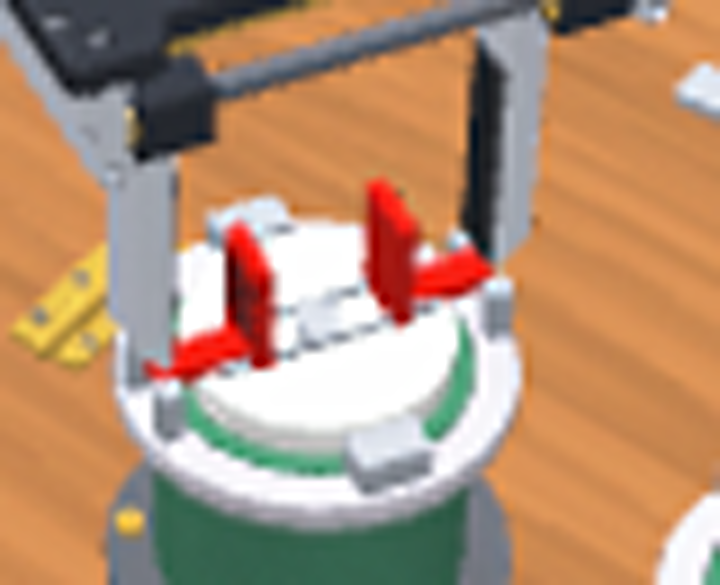

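The fingers now straddle the paddles with the tips just above the tongue ends (crop px (150,370) and (495,265)), no contact force. Squeezing.

```bash
python3 -m inch '0 0 0 0 0.4; 0 0 0 0 0.6; 0 0 0 0 1; 0 0 0 0 1; 0 0 0 0 1; 0 0 0 0 1; 0 0 0 0 1; 0 0 0 0 1; 0 0 0 0 1; 0 0 0 0 1; 0 0 0 0 1; 0 0 0 0 1'
python3 - <<'E'
from h import *
p,d=robot.snapshot("side"); cv2.imwrite("pics/s6c.png",cv2.resize(p[235:300,320:400],None,fx=9,fy=9,interpolation=2))
o=robot.get_obs();print(o["width"],o["wrist_force"],o["wrist_torque"])
E
```

```text
time: 5.95
tool_pos: [0.4687, -0.1129, 0.0779]
ee_rot: [-3.141, -0.001, -0.423]
wrist_force: [-1.1, 0.6, 3.4]
width: 0.0297
0.02966496019064378 [-0.7527341   0.75651102  3.81599525] [ 0.0655934   0.27763073 -0.00153946]
```

View pics/s6c.png

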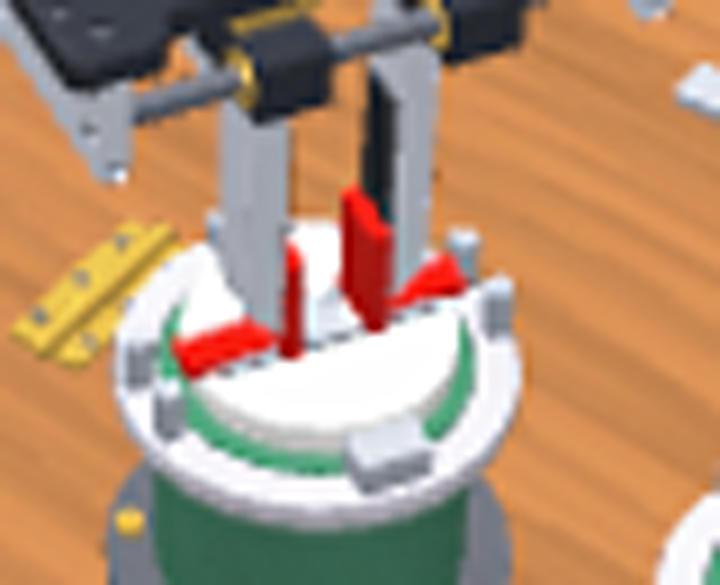

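Both tabs are squeezed (width 30 mm) and both tongues are drawn in from the posts. Turning anticlockwise about 45°, slowly.

```bash
python3 -m inch '0 0 0 -0.04 1; 0 0 0 -0.1 1; 0 0 0 -0.16 1; 0 0 0 -0.22 1; 0 0 0 -0.28 1; 0 0 0 -0.34 1; 0 0 0 -0.4 1; 0 0 0 -0.46 1; 0 0 0 -0.52 1; 0 0 0 -0.58 1; 0 0 0 -0.64 1; 0 0 0 -0.7 1; 0 0 0 -0.76 1; 0 0 0 -0.8 1; 0 0 0 -0.8 1; 0 0 0 -0.8 1; 0 0 0 -0.8 1'
python3 - <<'E'
from h import *
p,d=robot.snapshot("side"); cv2.imwrite("pics/s7c.png",cv2.resize(p[235:300,320:400],None,fx=9,fy=9,interpolation=2))
o=robot.get_obs();print(o["width"],o["wrist_force"],o["wrist_torque"])
p,d=robot.snapshot("wrist"); cv2.imwrite("pics/w7c.png",cv2.resize(p[180:340,220:420],None,fx=4,fy=4,interpolation=2)[:600])
E
```

```text
time: 7.42
tool_pos: [0.4685, -0.1131, 0.078]
ee_rot: [3.141, -0.0, 0.376]
wrist_force: [-1.5, -0.6, 3.0]
width: 0.0296
0.030173787096352555 [-1.96120598 -1.22495485  3.30070285] [-0.14062723  0.422796   -0.05020358]
```

View pics/s7c.png

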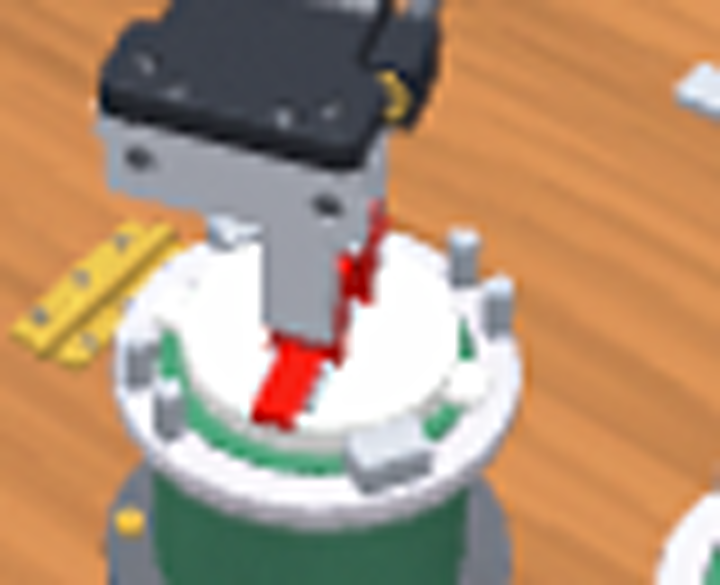

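View pics/w7c.png

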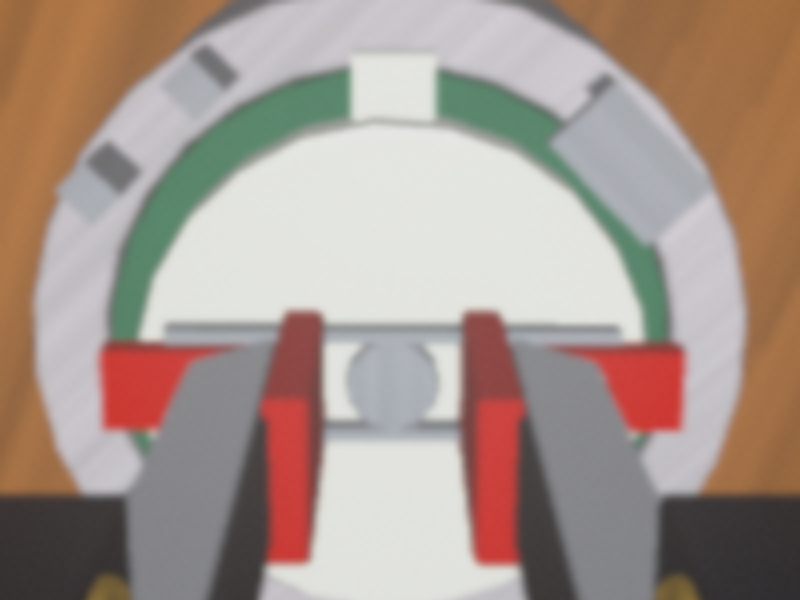

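The cap has turned about 45°: the white ear at crop px (393,85) is well clear of the claw at (630,160). Lifting straight up with the grip held.

```bash
python3 -m inch '0 0 -0.3 0 1; 0 0 -0.8 0 1; 0 0 -1.5 0 1; 0 0 -2.3 0 1; 0 0 -3.2 0 1; 0 0 -4.2 0 1; 0 0 -5.2 0 1; 0 0 -6.2 0 1; 0 0 -7.2 0 1; 0 0 -8.2 0 1; 0 0 -9 0 1; 0 0 -9.5 0 1; 0 0 -9.5 0 1; 0 0 -9.5 0 1'
python3 - <<'E'
from h import *
p,d=robot.snapshot("side"); cv2.imwrite("pics/s8.png",p[130:330,200:460])
p2,d2=robot.snapshot("wrist"); cv2.imwrite("pics/w8.png",p2)
o=robot.get_obs();print(o["width"],o["wrist_force"],o["wrist_torque"])
# tilt of the disc top, height
M=R.from_euler("xyz",o["ee_rot"]).as_matrix()
q=cloud("wrist",d2,o); t=(q-o["tool_pos"])@M; c=p2.astype(int)
m=(c.min(-1)>200)&(np.hypot(t[...,0],t[...,1])<.04)&(t[...,2]<.05)
z=q[m]; A=np.c_[z[:,:2]-o["tool_pos"][:2],np.ones(len(z))]; print(len(z),np.linalg.lstsq(A,z[:,2],rcond=None)[0], np.median(t[m],0))
E
```

```text
time: 8.68
tool_pos: [0.4685, -0.1131, 0.1731]
ee_rot: [3.141, -0.0, 0.377]
wrist_force: [0.4, 0.0, -2.1]
width: 0.0297
0.029788956160821826 [ 0.48316744 -0.15230046 -2.13895231] [ 0.05130685 -0.02283802  0.02867511]
6308 [ 0.00216269 -0.00742924  0.18646635] [-0.00033963 -0.01550629 -0.01427449]
```

View pics/s8.png

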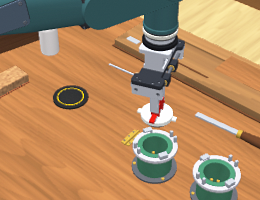

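View pics/w8.png

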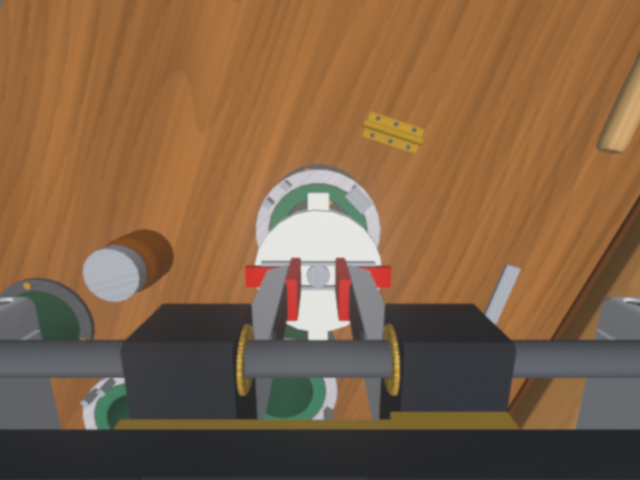

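The cap is off, held level (tilt <0.5°), with its origin 8.6 mm below the reported tool position, as expected. Moving towards the mat, stopping short so I can measure it with the wrist camera.

```bash
python3 -m inch '0.4 -0.7 0 0 1; 1.2 -2 0 0 1; 2.3 -4 0 0 1; 3.5 -6.1 0 0 1; 4.7 -8.2 0 0 1; 5.9 -10.3 0 0 1; 7.1 -12.4 0 0 1; 8.3 -14.5 0 0 1; 9.5 -16.6 0 0 1; 10.7 -18.7 0 0 1; 11.7 -20.5 0 0 1; 12.4 -21.6 0 0 1; 12.7 -22.2 0 0 1; 12.7 -22.2 0 0 1; 12.7 -22.2 0 0 1; 12.7 -22.2 0 0 1'
python3 - <<'E'
from h import *; import pickle
o=robot.get_obs()
p2,d2=robot.snapshot("wrist"); cv2.imwrite("pics/w9.png",p2); pickle.dump(o,open("pics/w9.pkl","wb")); np.save("pics/w9.npy",d2)
print(o["width"],o["wrist_force"],o["tool_pos"])
E
```

```text
time: 10.12
tool_pos: [0.5044, 0.1393, 0.172]
ee_rot: [3.141, 0.001, 0.375]
wrist_force: [0.1, 0.8, -1.9]
width: 0.0297
0.02966159230378419 [ 0.08948747  0.83895107 -1.86560828] [0.50442339 0.13927194 0.17204747]
```

View pics/w9.png

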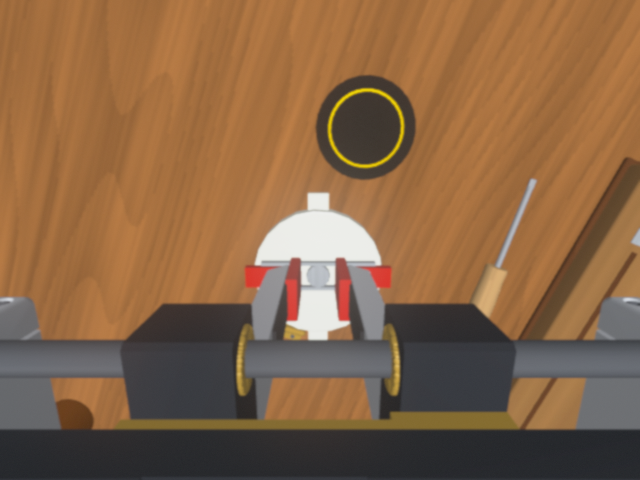

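The mat's yellow ring is clear, centred at about px (366,128). Fitting it.

Run:
```python
from h import *; import pickle
o=pickle.load(open("pics/w9.pkl","rb")); p=cv2.imread("pics/w9.png")[70:185,310:420].astype(int)
v,u=np.where((p[...,2]>130)&(p[...,1]>115)&(p[...,0]<80)); M=R.from_euler("xyz",o["ee_rot"]).as_matrix()
Q=np.array([onz("wrist",(x+310,y+70),.006,o)[:2] for x,y in zip(u,v)])
s=np.linalg.lstsq(np.c_[2*Q,np.ones(len(Q))],(Q**2).sum(1),rcond=None)[0]
c=np.r_[s[:2],.006]; print(len(Q),c,"r",np.sqrt(s[2]+s[:2]@s[:2])); print("tool delta",(c-o["tool_pos"])@M*100)
# cap centre in tool frame from ring of the hub circle / disc edge: white pixels
P=cloud("wrist",np.load("pics/w9.npy"),o); t=(P-o["tool_pos"])@M*1e3
im=cv2.imread("pics/w9.png").astype(int); m=(im.min(-1)>200)&(np.hypot(t[...,0],t[...,1])<60)&(t[...,2]<0)&(t[...,2]>-30)
q=t[m]; print("white",q.min(0),q.max(0)); w=q[abs(q[:,0])>9]; print("disc x",w[:,0].min(),w[:,0].max(),"ymin",w[:,1].min())
for uv in((308,193),(329,193),(318,276)): print(uv,(onz("wrist",uv,o["tool_pos"][2]-.0086+.0135+(0.0 if uv[1]<200 else .009),o)-o["tool_pos"])@M*1e3)
```

```text
2008 [0.50775778 0.24319576 0.006     ] r 0.0510962437537007
tool delta [ 4.14345155 -9.55222337 16.59569961]
white [-36.70027612 -45.86842074 -19.60830391] [35.55117536 46.90605328 -6.50406688]
disc x -36.700276116134184 35.55117535585017 ymin -35.84310469953351
(308, 193) [ -6.19443557 -45.91083596  -4.90753928]
(329, 193) [  6.08282153 -45.92686543  -4.92448858]
(318, 276) [ -0.2924774    2.14948829 -13.89885745]
```

Run:
```python
from h import *; import pickle
o=pickle.load(open("pics/w9.pkl","rb")); p=cv2.imread("pics/w9.png")[70:185,310:420].astype(int); M=R.from_euler("xyz",o["ee_rot"]).as_matrix()
def circ(mask,z):
    v,u=np.where(mask); Q=np.array([onz("wrist",(x+310,y+70),z,o)[:2] for x,y in zip(u,v)])
    s=np.linalg.lstsq(np.c_[2*Q,np.ones(len(Q))],(Q**2).sum(1),rcond=None)[0]; c=np.r_[s[:2],z]
    print(len(Q),c,"r",np.sqrt(s[2]+s[:2]@s[:2]),"tool delta cm",(c-o["tool_pos"])@M*100)
circ((p[...,2]>130)&(p[...,1]>.78*p[...,2])&(p[...,0]<.5*p[...,2]),.006)
dark=(p.max(-1)<75).astype(np.uint8); k=cv2.findContours(dark,0,1)[0]; k=max(k,key=cv2.contourArea); e=np.zeros_like(dark); cv2.drawContours(e,[k],-1,1,1); circ(e>0,.006)
```

```text
981 [0.51557224 0.24409602 0.006     ] r 0.03771447614749762 tool delta cm [ 4.90348539 -9.34946602 16.59472172]Traceback (most recent call last):
  File "<stdin>", line 8, in <module>
  File "<stdin>", line 4, in circ
  File "h.py", line 15, in onz
    K,T=cam(n,obs); r=T[:3,:3]@np.array([(uv[0]-K[0,2])/K[0,0],(uv[1]-K[1,2])/K[1,1],1]); return T[:3,3]+r*(z-T[2,3])/r[2]
        ~~~^^^^^^^
  File "h.py", line 5, in cam
    c=robot.camera_info(n)
ValueError: time passes only in moves, steps and waits
```

The ring fit is (0.5156,0.2441) with radius 37.7 mm, as it should be, and it lies between the side and scene readings. The cap's centre sits about 1 mm along tool +y. Moving over the mat, then down to about 15 mm above it.

```bash
python3 -m inch '0.5 -1 0 0 1; 1.4 -2.7 0 0 1; 2.4 -4.7 0 0 1; 3.4 -6.7 0 0 1; 4.3 -8.3 0 0 1; 4.9 -9.45 0 0 1; 4.9 -9.45 0 0 1; 4.9 -9.45 1 0 1; 4.9 -9.45 3 0 1; 4.9 -9.45 5 0 1; 4.9 -9.45 7 0 1; 4.9 -9.45 9 0 1; 4.9 -9.45 11 0 1; 4.9 -9.45 12.5 0 1; 4.9 -9.45 13.5 0 1; 4.9 -9.45 14.2 0 1; 4.9 -9.45 14.2 0 1; 4.9 -9.45 14.2 0 1'
python3 - <<'E'
from h import *; import pickle
o=robot.get_obs()
for n,(a,b,c,d) in {"side":(170,260,220,320),"scene":(300,400,305,415)}.items():
    p,_=robot.snapshot(n); cv2.imwrite(f"pics/{n}10c.png",cv2.resize(p[a:b,c:d],None,fx=6,fy=6,interpolation=2))
print(o["width"],o["wrist_force"],o["tool_pos"])
E
```

```text
time: 11.67
tool_pos: [0.5156, 0.2446, 0.0303]
ee_rot: [3.141, 0.001, 0.374]
wrist_force: [0.2, -0.1, -2.0]
width: 0.0294
0.02943385543560532 [ 0.17025961 -0.05785937 -2.02287511] [0.51555962 0.24460851 0.0302864 ]
```

View pics/side10c.png

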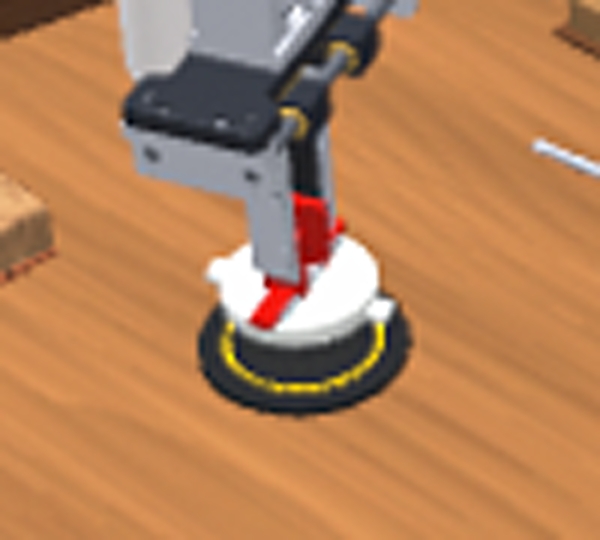

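View pics/scene10c.png

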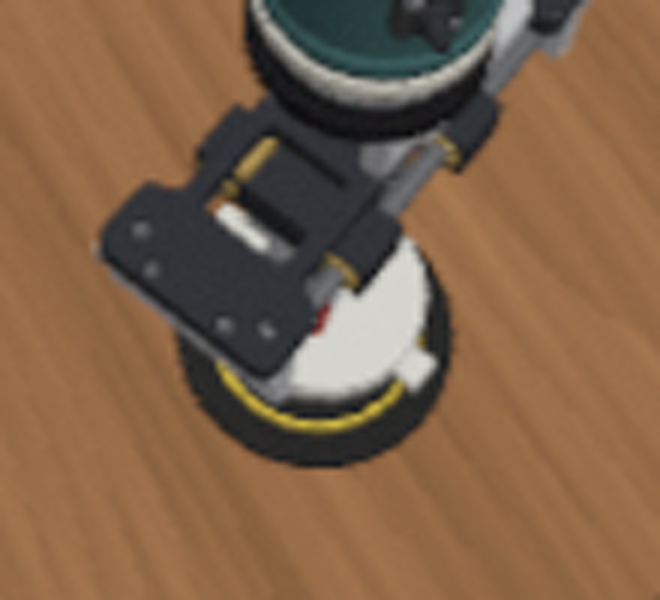

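The cap hovers about 15 mm above the mat's middle in both views (side crop disc ~(300,285) over ring ~(305,335)). Lowering gently until the force shows contact.

```bash
python3 -m inch '0 0 0.3 0 1; 0 0 0.6 0 1; 0 0 0.9 0 1; 0 0 1.1 0 1; 0 0 1.25 0 1; 0 0 1.35 0 1; 0 0 1.4 0 1; 0 0 1.4 0 1; 0 0 1.4 0 1' && python3 -m inch '0 0 0.05 0 1; 0 0 0.1 0 1; 0 0 0.1 0 1; 0 0 0.1 0 1'
```

```text
time: 12.52
tool_pos: [0.5164, 0.2452, 0.0175]
ee_rot: [3.141, -0.002, 0.375]
wrist_force: [0.8, -0.2, -1.6]
width: 0.0296
time: 12.85
tool_pos: [0.5164, 0.2452, 0.0165]
ee_rot: [3.141, -0.002, 0.375]
wrist_force: [0.3, -0.5, -2.0]
width: 0.0297
```

No contact yet. There is a 1 mm drift in x to take out, then lower on.

```bash
python3 -m inch '-0.05 -0.03 0 0 1; -0.1 -0.03 0 0 1; -0.1 -0.03 0.05 0 1; -0.1 -0.03 0.1 0 1; -0.1 -0.03 0.1 0 1; -0.1 -0.03 0.1 0 1' && python3 -m inch '0 0 0.05 0 1; 0 0 0.1 0 1; 0 0 0.1 0 1; 0 0 0.1 0 1'
```

```text
time: 13.35
tool_pos: [0.5153, 0.2451, 0.0154]
ee_rot: [3.141, -0.001, 0.375]
wrist_force: [0.1, 0.3, -2.0]
width: 0.0299
time: 13.68
tool_pos: [0.5153, 0.2451, 0.0143]
ee_rot: [3.141, -0.001, 0.375]
wrist_force: [-0.5, -0.1, -1.5]
width: 0.0296
```

```bash
python3 -m inch '0 0 0.05 0 1; 0 0 0.1 0 1; 0 0 0.1 0 1; 0 0 0.1 0 1'
```

```text
time: 14.02
tool_pos: [0.5154, 0.2451, 0.014]
ee_rot: [3.141, -0.002, 0.375]
wrist_force: [-1.9, 0.3, 3.2]
width: 0.0297
```

Contact: the force went from -1.7 to +3.2 N at the expected height. Letting go in place, then rising straight up.

```bash
python3 -m inch '0 0 0 0 0.7; 0 0 0 0 0.6; 0 0 0 0 0.5; 0 0 0 0 0.3; 0 0 0 0 0; 0 0 0 0 0; 0 0 0 0 0; 0 0 0 0 0; 0 0 0 0 0; 0 0 0 0 0; 0 0 0 0 0; 0 0 0 0 0' && python3 -m inch '0 0 -0.5 0 0; 0 0 -1.5 0 0; 0 0 -3 0 0; 0 0 -5 0 0; 0 0 -7 0 0; 0 0 -9 0 0; 0 0 -11 0 0; 0 0 -13 0 0; 0 0 -14 0 0; 0 0 -14 0 0; 0 0 -14 0 0'
python3 - <<'E'
from h import *; import pickle
o=robot.get_obs(); print(o["width"],o["wrist_force"],o["tool_pos"])
for n in("wrist","side"):
    p,d=robot.snapshot(n); cv2.imwrite(f"pics/{n}11.png",p); np.save(f"pics/{n}11.npy",d)
pickle.dump(o,open("pics/w11.pkl","wb"))
E
```

```text
time: 15.02
tool_pos: [0.5154, 0.2451, 0.014]
ee_rot: [3.141, -0.002, 0.375]
wrist_force: [0.4, -0.1, 0.8]
width: 0.0934
time: 15.93
tool_pos: [0.5155, 0.2452, 0.1546]
ee_rot: [3.141, -0.003, 0.375]
wrist_force: [0.6, -0.5, 0.6]
width: 0.0938
0.0938038548052076 [ 0.57347206 -0.48883864  0.62043247] [0.51547492 0.24517651 0.15462105]
```

View pics/wrist11.png

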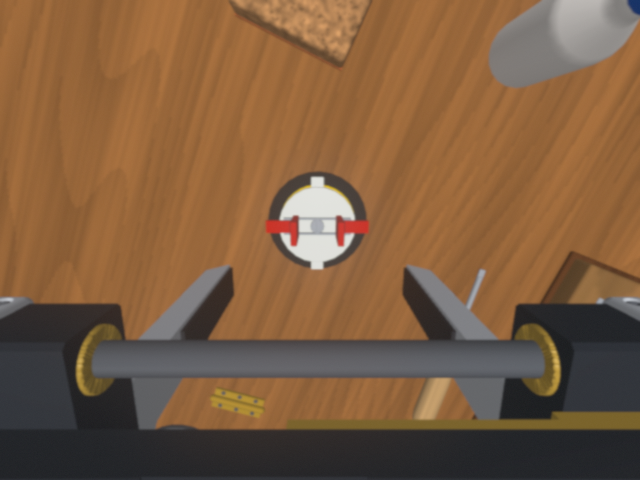

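View pics/side11.png

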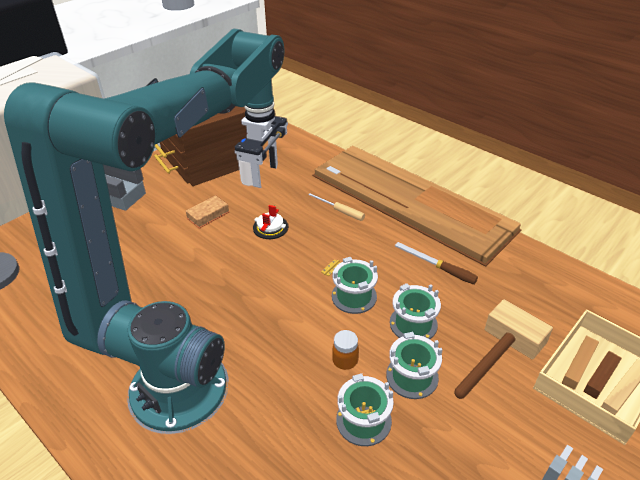

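The cap rests upright on the mat with its tabs sprung out, the canister is open, and the tools are where they were. Checking how well the cap is centred with numbers.

Run:
```python
from h import *; import pickle
o=pickle.load(open("pics/w11.pkl","rb")); p=cv2.imread("pics/wrist11.png")
C=cloud("wrist",np.load("pics/wrist11.npy"),o); c=p.astype(int)
# mat outer edge from dark pixels near
sub=np.zeros(c.shape[:2],bool); sub[165:275,262:373]=1
hue=(c[...,2]-c[...,0]); mat=sub&~((c.max(-1)>85)&(hue>30)&(c[...,1]>.35*c[...,2]) )
q=C[sub]; k=c[sub]
dark=(k.max(1)<85)&(q[:,2]<.012); x=q[dark][:,:2]
(h,r)=cv2.minEnclosingCircle((x*1000).astype(np.float32)); print("mat encl",h,r)
e=x-np.array(h)/1e3; rr=np.hypot(*e.T)
w=(k.min(1)>185)&(q[:,2]>.02)&(q[:,2]<.035); x=q[w]
print("disc z",np.median(x[:,2])); A=np.c_[x[:,:2]-x[:,:2].mean(0),np.ones(len(x))]; print("tilt",np.linalg.lstsq(A,x[:,2],rcond=None)[0])
h2,r2=cv2.minEnclosingCircle((x[:,:2]*1000).astype(np.float32)); print("cap encl (ears)",h2,r2)
cv2.imwrite("pics/w11c.png",cv2.resize(p[160:285,250:385],None,fx=4.5,fy=4.5,interpolation=2))
```

```text
mat encl (515.31201171875, 244.21484375) 50.61255645751953
disc z 0.028210367271799652
tilt [ 0.0010044  -0.00247332  0.02794769]
cap encl (ears) (514.2841186523438, 244.03228759765625) 46.76811599731445
```

View pics/w11c.png

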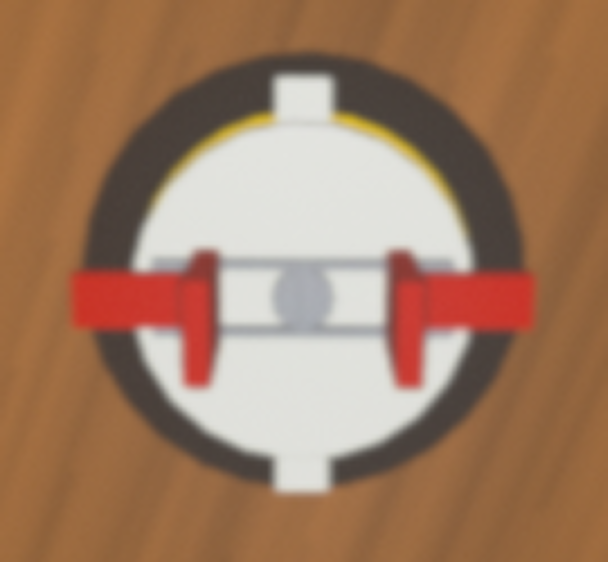

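The cap's centre is about 1 mm from the mat's centre, its disc top is at 28.2 mm (6+22 expected), and it lies level. Handing in.

```bash
python3 -c "
from bench import robot
print(robot.close_job())"
```

```text
the job is handed in; nothing more can be done
None
```

The canister is open, and its cap is right way up in the middle of the black mat. I squeezed the tabs, turned the cap about 45° anticlockwise, lifted it off and lowered it until the force showed contact (about 5 N). Then I let go and rose clear. The whole job took about 16 s of the 45 s.

**Last checks:**
- **Placing:** the cap's centre is about 1 mm from the mat's centre. Its disc top is 28.2 mm above the bench (28 expected), its tilt is about 0.2°, and both tabs have sprung back out.
- **Surroundings:** in the last pictures the tools and other things look to be where they were, though I did not measure them. The gripper was open and clear of everything.

**What disagreed or failed:**
- **Finger length:** the real finger ends are about 28 mm short of the reported TCP. My first squeeze closed on air just above the tabs and touched nothing. I measured the offset, allowed for it, and the second squeeze worked.
- **Mat position:** the side and scene cameras disagreed by about 5 mm. I used the wrist camera's fit, which lay between them.
- **One script error:** a cross-check fit of the mat's outer edge stopped with an interface error. I did not rerun it at that point, but the final check covered the mat's edge.

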